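# Slide open the polish tub under the sink

## Task

Two grey slide-top tubs stand on the drip tray under the sink: open the larger one so that the polish tins in it can be reached. Press its release tab down and, keeping it pressed, slide the cover along its rails, away from the tab's end of the tub, until it is fully open; then let go so the tab springs back up. Leave the smaller tub shut.

Things in the scene. Friction and masses are not known exactly. Their poses are not given: they have to be found in the camera images.
- tub_pad (a point): Middle of the top face of the larger tub's release tab, a raised dark grey pad near the tub's near end. Flat finger area 38 mm along the tub, 40 across; 10 mm above the cover, 4 above the fixed grey strap that ends 8 mm before it. x: along the rails, the way the cover opens, roughly away from the robot; z up. At x 19 to 27 mm stands a lip, 10 mm higher, to push on. Moves with tab and cover.
- tub_tab (a joint): Larger tub's tab pressed straight down, m: 0 up, 0.006 down on a firm stop. Springs back: 2.4 N starts it, 6 N holds it down. Its nib stands in a window of the strap and stops the cover after 2 mm; it clears the strap when the tab is over 4 mm down and is past it once the cover has moved 24 mm.
- tub_cover (a joint): Cover of the larger tub (grey, 220 long x 130 wide, 80 mm to the cover's top; fixed on the tray, long side roughly away from the robot), slid open, m: 0 shut, 0.090 fully open at its stop, overhanging the far end. Level rails, about 2 N of drag, stays where it is left.
- spare_cover (a joint): Cover of the smaller tub (same make and grey, 165 long x 100 wide x 56 mm high, beside the larger one on its left or right), slid open, m: 0 shut, 0.060 open. It has the same tab and is to stay shut.
Mind the look-alikes: they are no part of the job. Leave any yellow look-alike of the part that bears spare_cover alone.

How it is judged:
By the outcome, as a careful person would: the job done as asked, in the order asked, and still so for the second after the job is handed in, with the robot touching nothing.
It also fails if it takes over 27 s, if anything falls off the work surface, if the arm or the gripper's body presses on something with over 40 N, if the wrist force passes 120 N, or if a joint passes its speed limit or range.

## Robot

A 6-joint arm with a two-finger parallel gripper is mounted at the origin on the work surface. World frame = base frame: x ahead of the robot, y to its left, z up, the work surface at z = 0. Lengths are in m, angles in rad, forces in N, time in s.
With the tool pointing down it reaches from about 0.35 to 0.875 m from the base axis. Payload 15.5 kg.
Tool frame: the origin (TCP) lies midway between the tips of the shut fingers; the grasp point (between the pads) lies 19 mm behind it; z points along the fingers, y is the direction in which the jaws open and shut (so a half turn about z gives the same grasp; the last joint's range is limited). The gripper opens to 85 mm and grips with 20 to 120 N. Pads are 22 mm wide; open, the fingers measure 114 mm over their backs; the gripper's body (76 mm by 85 mm) begins 54 mm behind the grasp point. The pads swing forward as they close: fully open they stand 13 mm farther back than shut.
Start: joints at [-1.234, 0.494, 1.345, -0, 1.302, -0.096], TCP at [0.262, -0.568, 0.231] pointing down, gripper open.
Joint ranges: [-2.91, 2.91], [-0.82, 2.16], [0.22, 2.67], [-1.22, 4.37], [0.12, 2.79], [-3.08, 3.08]. Speed limits (rad/s): [1.89, 1.89, 2.57, 3.01, 3.01, 3.01].

## Interface

Orientations are given as a unit quaternion [w, x, y, z].
In Python, from cell import ctrl gives the robot as it stands.
- The arm moves only by the tool drive_tool, never from a script. Its argument "increments" is a list of rows, each an object with "slide": the shift along the world's x, y, z in units of 2 cm (1.0 is 2 cm), a list of three; "rotation": the turn, a rotation vector about the world's x, y, z in units of 0.1 rad (1.0 is 0.1 rad), a list of three. In form: [{"slide": [x, y, z], "rotation": [wx, wy, wz]}, ...]. A call has 1 to 8 rows; each row shifts and turns the commanded pose from where the row before left it; what a row does not reach is not made up. A row lasts 1/12 s, in which the tool goes at most 41.7 mm and 7.16 degrees, less where a joint would pass 70% of its speed; a pose out of reach is approached as far as the arm can. A call with a number of a shift or a turn outside -1 to 1 is refused whole. A call with a gripper value outside its range is refused whole. "jaw" is the opening, from -1 (shut) to 1 (fully open), set as the call begins (left out, the last holds). The fingers move at their own pace and stop on an object; "grip_force" is the grip in N (left out, the last holds). Time passes only in rows, so rows that do not move let the fingers close. It gives the time, the measured TCP pose, the force and the opening at its end, in the units of the state.
- ctrl.read_state(): the state, without advancing time (a new reading comes with each control period).
- ctrl.get_image(name): name is "scene" or "top"; returns a dict with "image" (420x560x3 uint8, red, green, blue), "fx", "fy", "cx", "cy" (pixels), "camera_from_world" (4x4, takes a point from world to camera coordinates). Camera axes: x right, y down, z forward; pixel columns grow to the right and rows downward; lengths in m; the calibration is good to about 2 mm. A picture is of the moment at which its call begins. There is no depth.
- ctrl.close_job(): hands the job in, once; it reports no verdict.
Trained networks look in the newest picture that a camera, given by its name, has taken for a name from the list of things; names that differ only in an ending like _2 or _b are one class to them, and where a whole thing is asked for, a point or a joint stands for the part that bears it (a point fixed in the world has none). Each returns a list of dicts, best first, with "score" (0 to 1); they miss things now and then, are a little off and sometimes report something else, mostly with a low value. They report only what shows in the picture. A call takes as long as a camera call. They do not tell look-alikes from the thing itself.
- ctrl.search_frame(target, camera): "bbox" ([left, top, right, bottom] in pixels, round what is visible of it).
- ctrl.regions_of(target, camera): "region" (420x560 bool, what is visible of it) and "bbox" ([left, top, right, bottom] in pixels, round what is visible of it).
- ctrl.spot_point(target, camera): "at" ([row, column] in pixels: a listed point, or the origin of a listed thing).
The state is a dict: "time": time; "qpos": joint angles; "joint_vel": joint speeds; "joint_efforts": joint torques, N m; "ee_pos": TCP position; "orientation": TCP orientation; "contact_force": force on the tool from outside, world axes, zero at the start; "moment": the same for the moment, N m; "opening": opening from 0.0 (shut) to 1.0 (fully open).
Only numpy, scipy, OpenCV 4.12 (cv2) and the standard library are available. Lean on these libraries where they do the work, as an engineer would, in place of code of your own. Each camera call takes 0.05 s, during which the arm holds its last target.

## Working session

There is one attempt and no reset: what is moved stays moved. The work goes in short steps, Python scripts to look and compute and a tool call to move; the robot and the scene stay as the last step left them, time stands still between calls to the robot, and variables do not carry over. Pictures are saved under pics/ and viewed, and the job is handed in when it is done.

Besides the shell and the picture viewer there is one more tool, called after "Request:" as name(argument=value, ...) on one line, values as JSON. drive_tool: Moves the arm, as the interface text tells. Its arguments: {"type":"object","properties":{"increments":{"type":"array","items":{"type":"object","properties":{"slide":{"type":"array","items":{"type":"number"}},"rotation":{"type":"array","items":{"type":"number"}}}}},"jaw":{"type":"number"},"grip_force":{"type":"number"}},"required":["increments"]}

```bash
mkdir -p pics; python3 - <<'E'
from cell import ctrl
import cv2,pickle,numpy as np
s=ctrl.read_state();print(s['time'],s['ee_pos'],s['orientation'],s['contact_force'],s['opening'])
for n in('scene','top'):
    d=ctrl.get_image(n);cv2.imwrite(f'pics/{n}0.png',d['image'][:,:,::-1]);pickle.dump(d,open(f'{n}0.pkl','wb'))
    print(n,d['fx'],d['cx'],d['cy'],d['camera_from_world'].round(4).tolist())
    for t in('tub_pad',):
        print([(r['score'],r['at']) for r in ctrl.spot_point(t,n)])
    for t in('tub_pad','tub_cover','spare_cover'):
        print(t,[(r['score'],r['bbox']) for r in ctrl.search_frame(t,n)])
E
```

```text
0.0 [ 0.26145252 -0.56729542  0.23069886] [-6.02857747e-04  9.76786249e-01  2.14215445e-01 -5.70538266e-05] [-1.34819645 -0.31040764  0.00569987] 0.9982276591846244
scene 483.9518362585824 287.4304407603346 198.64591250306304 [[0.0453, 0.9989, 0.0113, 0.1811], [0.8126, -0.0302, -0.582, -0.3763], [-0.581, 0.0355, -0.8131, 1.7657], [0.0, 0.0, 0.0, 1.0]]
[(0.6, [181.9, 418.2])]
tub_pad [(0.58, [413.9, 179.2, 426.1, 192.7])]
tub_cover [(0.71, [396.1, 178.6, 440.3, 233.5])]
spare_cover [(0.95, [265.1, 199.6, 299.7, 240.0]), (0.7, [116.5, 183.3, 147.7, 226.9])]
top 479.6025573694576 277.3753829798842 205.56715159556256 [[-0.0142, -0.9997, -0.0197, -0.1917], [-0.9988, 0.0152, -0.047, 0.5262], [0.0473, 0.0191, -0.9987, 1.3486], [0.0, 0.0, 0.0, 1.0]]
[(0.61, [224.5, 135.1])]
tub_pad [(0.62, [124.9, 212.5, 145.8, 243.4])]
tub_cover [(0.87, [113.8, 166.5, 170.4, 245.2])]
spare_cover [(0.83, [268.5, 162.3, 305.6, 216.3]), (0.73, [126.2, 213.7, 146.3, 243.1]), (0.65, [430.5, 184.8, 464.5, 241.3])]
```

View pics/scene0.png

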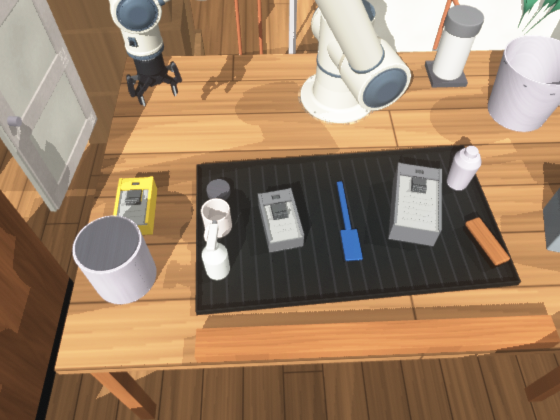

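View pics/top0.png

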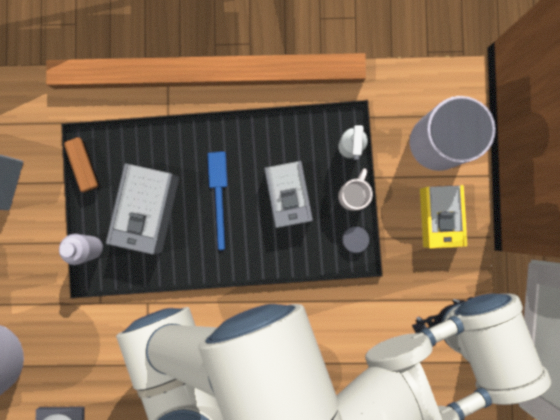

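```bash
python3 - <<'E'
import cv2
a=cv2.imread('pics/top0.png')[150:265,95:235];cv2.imwrite('pics/t0c.png',cv2.resize(a,None,fx=5,fy=5,interpolation=cv2.INTER_CUBIC))
a=cv2.imread('pics/scene0.png')[160:260,380:500];cv2.imwrite('pics/s0c.png',cv2.resize(a,None,fx=6,fy=6,interpolation=cv2.INTER_CUBIC))
E
```

```text
(no output)
```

View pics/t0c.png

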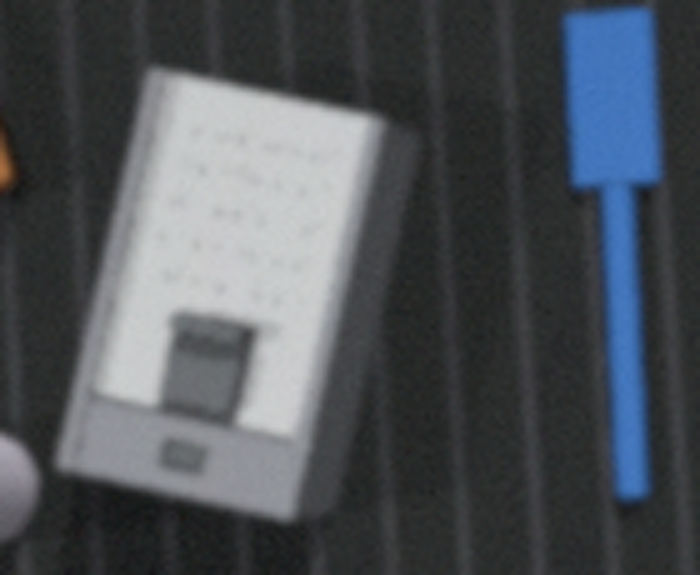

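View pics/s0c.png

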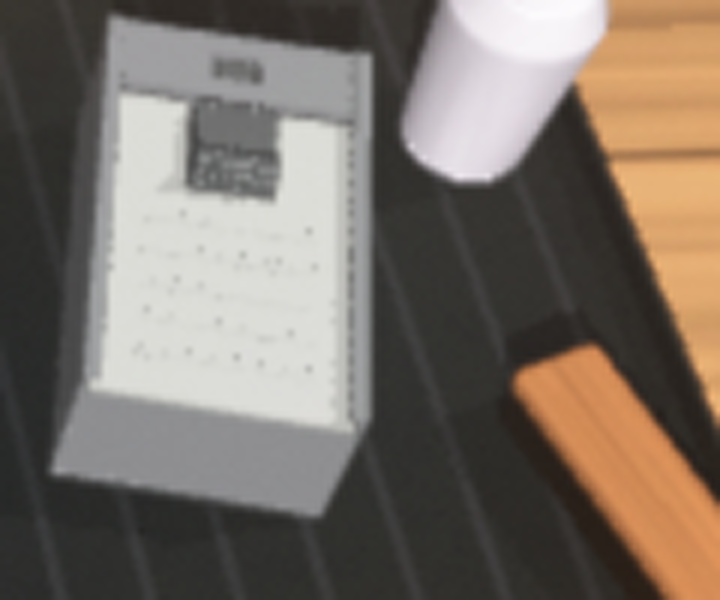

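```bash
cat > h.py <<'E'
import pickle,numpy as np
D={n:pickle.load(open(f'{n}0.pkl','rb')) for n in('top','scene')}
def ray(n,u,v):
    d=D[n];M=d['camera_from_world'];R=M[:3,:3];c=-R.T@M[:3,3]
    return c,R.T@np.array([(u-d['cx'])/d['fx'],(v-d['cy'])/d['fy'],1])
def atz(n,u,v,z):
    c,r=ray(n,u,v);return c+r*(z-c[2])/r[2]
def tri(a,b):
    c1,r1=ray('top',*a);c2,r2=ray('scene',*b)
    t=np.linalg.lstsq(np.c_[r1,-r2],c2-c1,rcond=None)[0]
    p,q=c1+t[0]*r1,c2+t[1]*r2;return (p+q)/2,np.linalg.norm(p-q)
E
python3 - <<'E'
from h import *
T=lambda x,y:(95+(x+.5)/5-.5,150+(y+.5)/5-.5); S=lambda x,y:(380+(x+.5)/6-.5,160+(y+.5)/6-.5)
C={'farL':((152,68),(355,435)),'farR':((385,118),(88,390)),'nearL':((58,470),(372,55)),'nearR':((298,522),(110,15)),'padNR':((240,422),(192,98)),'padNL':((162,410),(278,115)),'pad net':None}
for k,v in C.items():
    if v: print(k,*tri(T(*v[0]),S(*v[1])),atz('top',*T(*v[0]),.085))
print('net',tri((135.1,224.5),(418.2,181.9)),atz('top',135.1,224.5,.095),atz('scene',418.2,181.9,.095))
P=[atz('top',*T(*C[k][0]),.085)[:2] for k in('farL','farR','nearL','nearR')]
print([np.linalg.norm(P[a]-P[b]) for a,b in((0,1),(2,3),(0,2),(1,3))])
for a,b in((2,0),(3,1),(1,0),(3,2)):
    d=P[b]-P[a];print(np.arctan2(d[1],d[0]))
for p in((178,318),(253,325),(245,355),(172,350)):print('lip',atz('top',*T(*p),.105))
E
```

```text
farL [0.64120614 0.20918965 0.07991616] 0.004641766898581212 [0.6407932  0.20990634 0.085     ]
farR [0.6123379  0.08629651 0.07959715] 0.0032471782012610693 [0.61151934 0.08333184 0.085     ]
nearL [0.42463817 0.26152446 0.08705143] 0.0032405030700551115 [0.42443971 0.26057727 0.085     ]
nearR [0.39525492 0.13274215 0.08855681] 0.005304162306165348 [0.39488464 0.13098783 0.085     ]
padNR [0.4490742  0.16423877 0.08753315] 0.005411838136886382 [0.4488169  0.16218881 0.085     ]
padNL [0.45604011 0.20805708 0.08078776] 0.0043697500381689024 [0.45584817 0.20435193 0.085     ]
net (array([0.47454653, 0.18066563, 0.09122614]), np.float64(0.0003819783422346422)) [0.47448352 0.17926625 0.095     ] [0.47737096 0.17940505 0.095     ]
[np.float64(0.12991560439044375), np.float64(0.132916979582078), np.float64(0.2222079594466739), np.float64(0.22181452966742635)]
-0.23005779090824213
-0.2165342789051165
1.3435147113184938
1.3465646178226847
lip [0.50448114 0.18914552 0.105     ]
lip [0.50017759 0.14917202 0.105     ]
lip [0.48435332 0.15345029 0.105     ]
lip [0.48756757 0.19233941 0.105     ]
```

Larger tub is on the robot's left: pad about (0.4745, 0.180, 0.09), opening yaw about −0.224. The nearby bottle is about 10 cm farther left. I'll move over with the jaws shut.

Request:
drive_tool(increments=[{"slide":[0.27,0.93,0],"rotation":[0,0,-0.164]},{"slide":[0.27,0.93,0],"rotation":[0,0,-0.164]},{"slide":[0.27,0.93,0],"rotation":[0,0,-0.164]},{"slide":[0.27,0.93,0],"rotation":[0,0,-0.164]},{"slide":[0.27,0.93,0],"rotation":[0,0,-0.164]},{"slide":[0.27,0.93,0],"rotation":[0,0,-0.164]},{"slide":[0.27,0.93,0],"rotation":[0,0,-0.164]},{"slide":[0.27,0.93,0],"rotation":[0,0,-0.164]}], jaw=-1, grip_force=30)

```text
time: 1.17
ee_pos: [0.3049, -0.418, 0.2314]
orientation: [0.0, 0.989, 0.149, 0.0]
contact_force: [0.1, -0.2, 0.4]
opening: -0.001
```

Request:
drive_tool(increments=[{"slide":[0.27,0.93,0],"rotation":[0,0,-0.164]},{"slide":[0.27,0.93,0],"rotation":[0,0,-0.164]},{"slide":[0.27,0.93,0],"rotation":[0,0,-0.164]},{"slide":[0.27,0.93,0],"rotation":[0,0,-0.164]},{"slide":[0.27,0.93,0],"rotation":[0,0,-0.164]},{"slide":[0.27,0.93,0],"rotation":[0,0,-0.164]},{"slide":[0.27,0.93,0],"rotation":[0,0,-0.164]},{"slide":[0.27,0.93,0],"rotation":[0,0,-0.164]}])

```text
time: 1.83
ee_pos: [0.3482, -0.2692, 0.2314]
orientation: [0.0, 0.996, 0.084, 0.0]
contact_force: [0.6, -0.1, -0.6]
opening: 0.0
```

Request:
drive_tool(increments=[{"slide":[0.27,0.93,0],"rotation":[0,0,-0.164]},{"slide":[0.27,0.93,0],"rotation":[0,0,-0.164]},{"slide":[0.27,0.93,0],"rotation":[0,0,-0.164]},{"slide":[0.27,0.93,0],"rotation":[0,0,-0.164]},{"slide":[0.27,0.93,0],"rotation":[0,0,-0.164]},{"slide":[0.27,0.93,0],"rotation":[0,0,-0.164]},{"slide":[0.27,0.93,0],"rotation":[0,0,-0.164]},{"slide":[0.27,0.93,0],"rotation":[0,0,-0.164]}])

```text
time: 2.5
ee_pos: [0.3914, -0.1204, 0.2314]
orientation: [0.0, 1.0, 0.019, 0.0]
contact_force: [0.1, -0.8, -0.3]
opening: 0.0
```

Request:
drive_tool(increments=[{"slide":[0.27,0.93,0],"rotation":[0,0,-0.164]},{"slide":[0.27,0.93,0],"rotation":[0,0,-0.164]},{"slide":[0.27,0.93,0],"rotation":[0,0,-0.164]},{"slide":[0.27,0.93,0],"rotation":[0,0,-0.164]},{"slide":[0.27,0.93,0],"rotation":[0,0,-0.164]},{"slide":[0.27,0.93,0],"rotation":[0,0,-0.164]},{"slide":[0.27,0.93,0],"rotation":[0,0,-0.164]},{"slide":[0.27,0.93,0],"rotation":[0,0,-0.164]}])

```text
time: 3.17
ee_pos: [0.4346, 0.0285, 0.2315]
orientation: [0.0, 0.999, -0.047, 0.0]
contact_force: [0.7, -0.3, -0.2]
opening: -0.001
```

Request:
drive_tool(increments=[{"slide":[0.28,0.94,-0.3],"rotation":[0,0,-0.164]},{"slide":[0.28,0.94,-0.6],"rotation":[0,0,-0.164]},{"slide":[0.28,0.94,-0.6],"rotation":[0,0,-0.164]},{"slide":[0.28,0.94,-0.6],"rotation":[0,0,-0.164]},{"slide":[0.28,0.94,-0.6],"rotation":[0,0,-0.164]},{"slide":[0.28,0.94,-0.6],"rotation":[0,0,-0.164]},{"slide":[0.28,0.94,-0.6],"rotation":[0,0,-0.164]},{"slide":[0.28,0.94,-0.6],"rotation":[0,0,-0.164]}])

```text
time: 3.83
ee_pos: [0.4794, 0.179, 0.1408]
orientation: [-0.0, 0.994, -0.112, 0.0]
contact_force: [0.3, 0.2, 0.3]
opening: -0.005
```

```bash
python3 - <<'E'
from cell import ctrl
import cv2,pickle,numpy as np
s=ctrl.read_state();print(s['time'],s['ee_pos'],s['orientation'],s['contact_force'],s['opening'])
for n,(r,c) in (('scene',(130,350)),('top',(150,75))):
    d=ctrl.get_image(n)
    M=d['camera_from_world'];
    im=d['image'][:,:,::-1].copy()
    im=cv2.resize(im[r:r+120,c:c+150],None,fx=5,fy=5,interpolation=cv2.INTER_CUBIC)
    def dot(P,col):
        p=M[:3,:3]@P+M[:3,3];u=d['fx']*p[0]/p[2]+d['cx'];v=d['fy']*p[1]/p[2]+d['cy']
        cv2.circle(im,(int((u-c+.5)*5),int((v-r+.5)*5)),4,col,1)
    dot(np.array(s['ee_pos']),(0,0,255)); dot(np.array([.4745,.18,.09]),(0,255,0))
    cv2.imwrite(f'pics/{n}1.png',im)
E
```

```text
3.8333 [0.47943052 0.17901125 0.14077338] [-5.73246572e-05  9.93683915e-01 -1.12215184e-01  1.61948579e-04] [0.3331382  0.17720297 0.27446906] -0.00548333066425396
```

View pics/scene1.png

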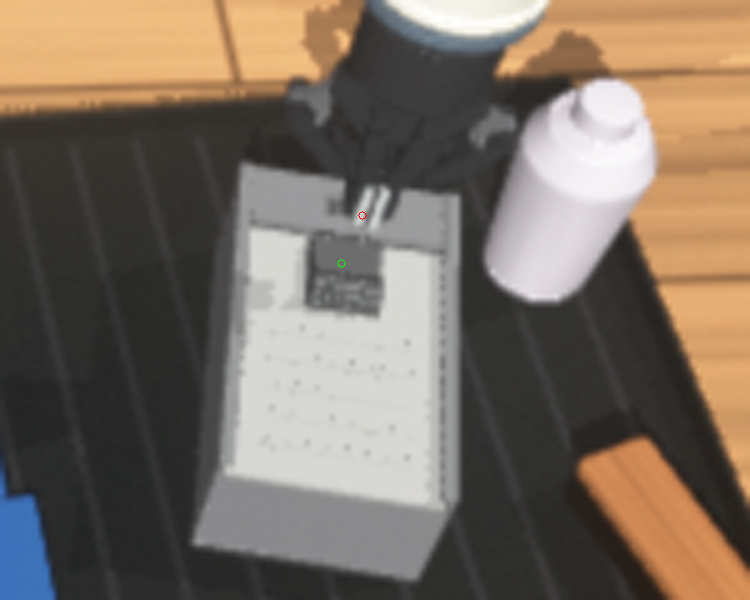

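View pics/top1.png

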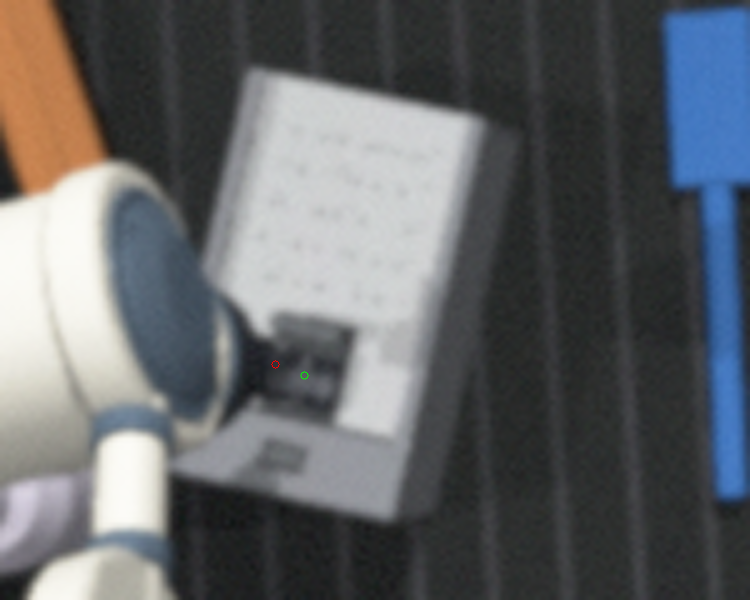

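The projected TCP sits on the fingertip, and the pad is where I measured it. Now descending.

Request:
drive_tool(increments=[{"slide":[0,0,-0.5]},{"slide":[0,0,-0.5]},{"slide":[0,0,-0.5]},{"slide":[0,0,-0.4]},{"slide":[0,0,-0.05]}])

```text
invalid input at $.increments[0]: expected keys slide, rotation
```

Request:
drive_tool(increments=[{"slide":[0,0,-0.1]},{"slide":[0,0,-0.1]}])

```text
invalid input at $.increments[0]: expected keys slide, rotation
```

Request:
drive_tool(increments=[{"slide":[0,0,-0.5],"rotation":[0,0,0]},{"slide":[0,0,-0.5],"rotation":[0,0,0]},{"slide":[0,0,-0.5],"rotation":[0,0,0]},{"slide":[0,0,-0.4],"rotation":[0,0,0]},{"slide":[0,0,-0.05],"rotation":[0,0,0]}])

```text
time: 4.35
ee_pos: [0.4783, 0.1772, 0.1007]
orientation: [0.0, 0.994, -0.112, -0.001]
contact_force: [-0.4, -0.4, -0.0]
opening: 0.0
```

Request:
drive_tool(increments=[{"slide":[0,0,-0.1],"rotation":[0,0,0]},{"slide":[0,0,-0.1],"rotation":[0,0,0]}])

```text
time: 4.52
ee_pos: [0.4793, 0.1778, 0.0983]
orientation: [-0.0, 0.994, -0.112, 0.0]
contact_force: [0.7, -0.6, 0.5]
opening: -0.0
```

Request:
drive_tool(increments=[{"slide":[0,0,-0.1],"rotation":[0,0,0]},{"slide":[0,0,-0.1],"rotation":[0,0,0]}])

```text
time: 4.68
ee_pos: [0.4794, 0.178, 0.0944]
orientation: [-0.0, 0.994, -0.112, 0.0]
contact_force: [-0.1, -1.0, 0.4]
opening: 0.002
```

Request:
drive_tool(increments=[{"slide":[0,0,-0.1],"rotation":[0,0,0]},{"slide":[0,0,0],"rotation":[0,0,0]}])

```text
time: 4.85
ee_pos: [0.4793, 0.178, 0.0922]
orientation: [-0.0, 0.994, -0.112, 0.0]
contact_force: [0.7, -0.8, 2.1]
opening: -0.001
```

Request:
drive_tool(increments=[{"slide":[0,0,-0.1],"rotation":[0,0,0]},{"slide":[0,0,0],"rotation":[0,0,0]}])

```text
time: 5.02
ee_pos: [0.4793, 0.178, 0.0902]
orientation: [-0.0, 0.994, -0.112, 0.0]
contact_force: [-0.2, -0.4, 4.4]
opening: 0.005
```

Request:
drive_tool(increments=[{"slide":[0,0,-0.1],"rotation":[0,0,0]},{"slide":[0,0,0],"rotation":[0,0,0]}])

```text
time: 5.18
ee_pos: [0.4793, 0.178, 0.0882]
orientation: [-0.0, 0.994, -0.112, 0.0]
contact_force: [-0.0, -0.2, 5.9]
opening: -0.001
```

Request:
drive_tool(increments=[{"slide":[0,0,-0.1],"rotation":[0,0,0]},{"slide":[0,0,0],"rotation":[0,0,0]}])

```text
time: 5.35
ee_pos: [0.4803, 0.1781, 0.0874]
orientation: [-0.0, 0.994, -0.112, 0.001]
contact_force: [-1.7, -3.2, 26.4]
opening: -0.003
```

Tab is on its stop (about 26 N). I'll ease slightly, then slide.

Request:
drive_tool(increments=[{"slide":[0.1,-0.022,0.025],"rotation":[0,0,0]},{"slide":[0.2,-0.044,0],"rotation":[0,0,0]},{"slide":[0.2,-0.044,0],"rotation":[0,0,0]}])

```text
time: 5.6
ee_pos: [0.4897, 0.1758, 0.0876]
orientation: [-0.0, 0.994, -0.112, 0.001]
contact_force: [-3.4, -1.1, 18.3]
opening: -0.003
```

Request:
drive_tool(increments=[{"slide":[0.2,-0.044,0],"rotation":[0,0,0]},{"slide":[0.2,-0.044,0],"rotation":[0,0,0]}])

```text
time: 5.77
ee_pos: [0.4978, 0.1739, 0.0876]
orientation: [-0.0, 0.994, -0.112, 0.001]
contact_force: [-3.1, -2.8, 18.8]
opening: 0.001
```

Request:
drive_tool(increments=[{"slide":[0.2,-0.044,0],"rotation":[0,0,0]},{"slide":[0.2,-0.044,0],"rotation":[0,0,0]},{"slide":[0.2,-0.044,0],"rotation":[0,0,0]},{"slide":[0.2,-0.044,0],"rotation":[0,0,0]}])

```text
time: 6.1
ee_pos: [0.5138, 0.1702, 0.0876]
orientation: [0.0, 0.994, -0.112, 0.001]
contact_force: [-3.3, -4.4, 18.9]
opening: -0.003
```

Request:
drive_tool(increments=[{"slide":[0.2,-0.045,0],"rotation":[0,0,0]},{"slide":[0.2,-0.045,0],"rotation":[0,0,0]},{"slide":[0.2,-0.045,0],"rotation":[0,0,0]},{"slide":[0.2,-0.045,0],"rotation":[0,0,0]},{"slide":[0.2,-0.045,0],"rotation":[0,0,0]},{"slide":[0.2,-0.045,0],"rotation":[0,0,0]}])

```text
time: 6.6
ee_pos: [0.5377, 0.1647, 0.0876]
orientation: [0.0, 0.994, -0.112, 0.001]
contact_force: [-4.0, -5.1, 18.7]
opening: 0.002
```

Request:
drive_tool(increments=[{"slide":[0.2,-0.06,0],"rotation":[0,0,0]},{"slide":[0.2,-0.06,0],"rotation":[0,0,0]},{"slide":[0.2,-0.05,0],"rotation":[0,0,0]},{"slide":[0.2,-0.05,0],"rotation":[0,0,0]},{"slide":[0.2,-0.05,0],"rotation":[0,0,0]}])

```text
time: 7.02
ee_pos: [0.5578, 0.1596, 0.0877]
orientation: [-0.0, 0.994, -0.112, 0.001]
contact_force: [-1.4, -1.1, 15.7]
opening: 0.0
```

Request:
drive_tool(increments=[{"slide":[0.15,-0.035,0],"rotation":[0,0,0]},{"slide":[0.15,-0.035,0],"rotation":[0,0,0]}])

```text
time: 7.18
ee_pos: [0.5639, 0.1582, 0.0877]
orientation: [-0.0, 0.994, -0.112, 0.001]
contact_force: [-2.7, -2.5, 16.9]
opening: 0.003
```

Request:
drive_tool(increments=[{"slide":[0.1,-0.025,0],"rotation":[0,0,0]},{"slide":[0.1,-0.025,0],"rotation":[0,0,0]}])

```text
time: 7.35
ee_pos: [0.5673, 0.1572, 0.0877]
orientation: [-0.0, 0.994, -0.112, 0.0]
contact_force: [-14.2, 1.4, 27.1]
opening: -0.004
```

Request:
drive_tool(increments=[{"slide":[0.07,-0.018,0],"rotation":[0,0,0]},{"slide":[0,0,0],"rotation":[0,0,0]}])

```text
time: 7.52
ee_pos: [0.5673, 0.1572, 0.0877]
orientation: [-0.0, 0.994, -0.112, -0.001]
contact_force: [-14.1, 3.0, 26.4]
opening: 0.0
```

Request:
drive_tool(increments=[{"slide":[0.06,-0.014,0.02],"rotation":[0,0,0]},{"slide":[0,0,0],"rotation":[0,0,0]}])

```text
time: 7.68
ee_pos: [0.5676, 0.157, 0.0878]
orientation: [0.0, 0.994, -0.112, -0.002]
contact_force: [-16.3, 2.7, 25.8]
opening: -0.002
```

```bash
python3 - <<'E'
from cell import ctrl
import cv2
for n,(r,c) in (('scene',(150,350)),('top',(120,75))):
    d=ctrl.get_image(n)
    cv2.imwrite(f'pics/{n}2.png',cv2.resize(d['image'][r:r+120,c:c+150,::-1],None,fx=5,fy=5,interpolation=cv2.INTER_CUBIC))
print(ctrl.read_state())
E
```

```text
{'time': 7.7833, 'qpos': array([1.68023929e-01, 6.15559401e-01, 1.58124191e+00, 1.17886528e-03,
       9.48275980e-01, 1.96224231e+00]), 'joint_vel': array([ 0.0008979 ,  0.00081627,  0.00068939, -0.00121499, -0.00241771,
       -0.00018374]), 'joint_efforts': array([-4.71983045e+00, -7.56610894e+01, -3.15634668e+01, -1.72071330e+00,
       -5.24813980e+00, -3.52499410e-03]), 'ee_pos': array([0.56759072, 0.1570536 , 0.08779215]), 'orientation': array([ 2.13839184e-05,  9.93726721e-01, -1.11821014e-01, -1.80663998e-03]), 'contact_force': array([-15.66887452,   3.81335306,  25.71808134]), 'moment': array([ 0.67900774,  2.85115771, -0.02308167]), 'opening': -0.002210064308124586}
```

View pics/scene2.png

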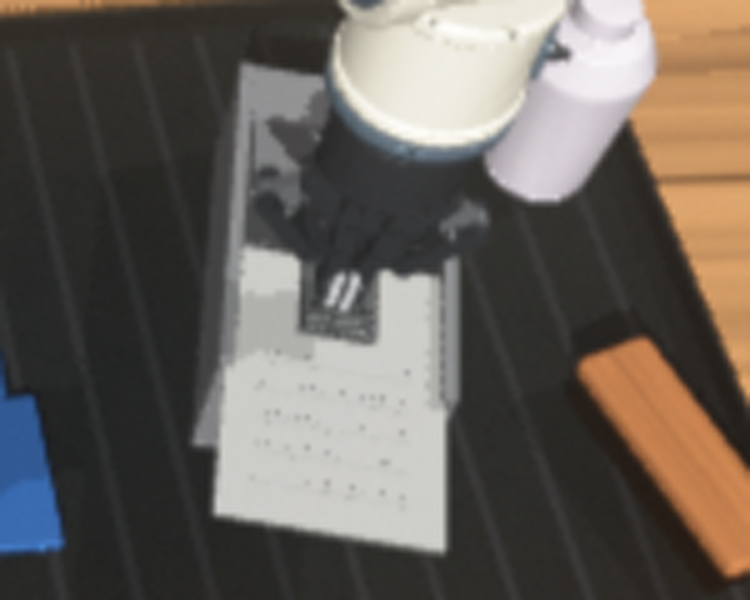

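The cover overhangs the far end and the force shows it is against its stop. Lifting straight up so the cover isn't dragged back.

Request:
drive_tool(increments=[{"slide":[0,0,0.1],"rotation":[0,0,0]},{"slide":[0,0,0.1],"rotation":[0,0,0]},{"slide":[0,0,0.1],"rotation":[0,0,0]},{"slide":[0,0,0.2],"rotation":[0,0,0]},{"slide":[0,0,0.5],"rotation":[0,0,0]},{"slide":[0,0,1],"rotation":[0,0,0]},{"slide":[0,0,1],"rotation":[0,0,0]},{"slide":[0,0,1],"rotation":[0,0,0]}])

```text
time: 8.45
ee_pos: [0.5699, 0.1566, 0.1686]
orientation: [0.0, 0.994, -0.112, 0.0]
contact_force: [-0.1, -0.3, 0.2]
opening: -0.001
```

Request:
drive_tool(increments=[{"slide":[-0.5,-1,1],"rotation":[0,0,0]},{"slide":[-0.5,-1,1],"rotation":[0,0,0]},{"slide":[-0.5,-1,0],"rotation":[0,0,0]},{"slide":[-0.5,-1,0],"rotation":[0,0,0]},{"slide":[-0.5,-1,0],"rotation":[0,0,0]},{"slide":[-0.5,-1,0],"rotation":[0,0,0]},{"slide":[-0.5,-1,0],"rotation":[0,0,0]},{"slide":[-0.5,-1,0],"rotation":[0,0,0]}])

```text
time: 9.12
ee_pos: [0.4894, -0.0043, 0.2079]
orientation: [0.0, 0.994, -0.112, 0.0]
contact_force: [-0.4, -0.8, -0.1]
opening: -0.002
```

Request:
drive_tool(increments=[{"slide":[-0.2,-1,0],"rotation":[0,0,0]},{"slide":[-0.2,-1,0],"rotation":[0,0,0]},{"slide":[-0.2,-1,0],"rotation":[0,0,0]},{"slide":[0,0,0],"rotation":[0,0,0]}])

```text
time: 9.45
ee_pos: [0.4776, -0.0661, 0.2079]
orientation: [0.0, 0.994, -0.113, 0.0]
contact_force: [0.2, -0.2, -0.7]
opening: -0.001
```

```bash
python3 - <<'E'
from cell import ctrl
import cv2,pickle
for n,(r,c) in (('scene',(150,350)),('top',(120,75))):
    d=ctrl.get_image(n);pickle.dump(d,open(f'{n}3.pkl','wb'))
    cv2.imwrite(f'pics/{n}3.png',cv2.resize(d['image'][r:r+120,c:c+150,::-1],None,fx=5,fy=5,interpolation=cv2.INTER_CUBIC))
    cv2.imwrite(f'pics/{n}3f.png',d['image'][:,:,::-1])
    print(n,[(q['score'],q['at']) for q in ctrl.spot_point('tub_pad',n)])
s=ctrl.read_state();print(s['time'],s['ee_pos'],s['contact_force'])
E
```

```text
scene [(0.53, [207.6, 421.2])]
top [(0.83, [191.5, 139.7])]
9.65 [ 0.47796172 -0.0629465   0.20752497] [-0.39899276 -0.45843089  0.36621222]
```

View pics/scene3.png

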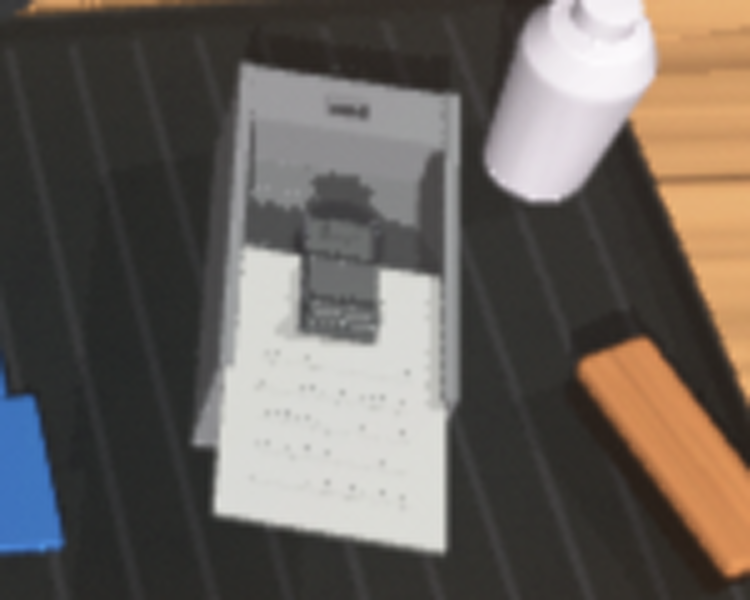

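View pics/top3f.png

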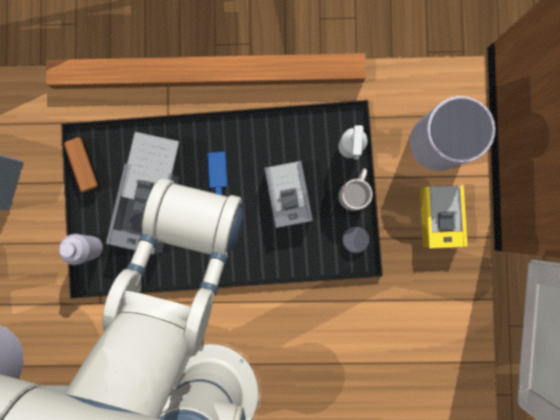

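```bash
python3 - <<'E'
from h import *
for a,b in(((438.3,231.2),(439.1,260.3)),((395.2,225),(392.8,253))):
    p,q=atz('scene',*a,.083),atz('scene',*b,.083);print(p,q,np.linalg.norm(q-p))
p,q=atz('scene',418.2,181.9,.093),atz('scene',421.2,207.6,.093);print(np.linalg.norm(q-p))
p,q=atz('top',135.1,224.5,.093),atz('top',139.7,191.5,.093);print(np.linalg.norm(q-p))
E
```

```text
[0.64044597 0.20484688 0.083     ] [0.73014676 0.18643376 0.083     ] 0.09157114857819368
[0.61581575 0.08936207 0.083     ] [0.70350715 0.06744461 0.083     ] 0.0903889083922267
0.0917571580594599
0.08908535552341326
```

```bash
python3 -c "
from cell import ctrl
print(ctrl.close_job())"
```

```text
the job is handed in; nothing more can be done
None
```

The larger tub, on the robot's left, is open, and I handed the job in at about 9.7 s. No verdict came back.

- **What I did:** I pressed the tab with the shut fingertips until it hit its firm stop, at about 26 N. Keeping it pressed at roughly 16–27 N, I slid the cover away from the tab's end. The push force then rose to about 16 N and the cover stopped moving. I lifted straight up and moved the arm clear.
- **Cover travel:** Before and after images give 89–92 mm, against 90 mm for fully open.
- **Tab:** The last images show the cover overhanging the far end and the tab free of the finger. It looks raised, but I judged that by eye and did not measure its height.
- **Everything else:** The smaller grey tub and the yellow look-alike were not touched and look unchanged. The last force reading was near zero, so the robot was touching nothing.
- **Off-axis force:** Partway along the slide the sideways force reached about 5 N, because my heading was slightly off the rail line. I corrected it, and it was 1–4 N for the rest of the slide.

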